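# Slide the pin carrier under the leaf spring of the test jig

## Robot

A 6-joint arm with a two-finger parallel gripper is mounted at the origin on the work surface. World frame = base frame: x ahead of the robot, y to its left, z up, the work surface at z = 0. Lengths are in m, angles in degrees, forces in N, time in s.
With the tool pointing down it reaches from about 0.35 to 0.875 m from the base axis. Payload 4.2 kg.
Tool frame: the origin (TCP) lies at the very end of the fingers, on their centre line; the grasp point (between the pads) lies ctrl.grasp_offset behind it (ctrl.grasp_offset is the distance from the TCP to the grasp point, in m); z points along the fingers, y is the line along which they close (so a half turn about z gives the same grasp; the last joint's range is limited). The gripper opens to 87 mm and grips with 3 to 60 N. Pads are 19 mm wide; open, the fingers measure 117 mm over their backs; the gripper's body (75 mm by 190 mm) begins 51 mm behind the grasp point.
Start: joints at [-53.881, 22.042, 0.453, 0, -68.411, -14.817], TCP at [0.227, -0.582, 0.223] pointing down, gripper open.
Joint ranges: [-179.83, 179.83], [-69.29, 118.12], [-61.27, 80.66], [-181.25, 117.63], [-171.15, -9.14], [-177.46, 177.46]. Speed limits (degrees/s): [159.86, 159.86, 180, 180, 180, 180].

## Interface

Orientations are given as a 3x3 rotation matrix whose columns are the frame's x, y, z axes.
In Python, from plant import status, viewer, ctrl gives the robot as it stands.
- The arm moves only by the shell command python3 -m jog 'ROWS' [FORCE]. ROWS is JSON, a list of rows, each a list of 3 entries, a list of its own where there are three numbers: the shift along the world's x, y, z as a fraction of full scale, then the turn about the world's z as a fraction of full scale, then the gripper command: -1 is shut, 1 is fully open, values between are in proportion. In form: [[[dx, dy, dz], roll, claw], ...]. A call has exactly 5 rows; each row is the pose to reach, as a shift and turn from the pose commanded when the call began, turning the shorter way round; what a row does not reach only later rows make up. Full scale, the value 1, is 120 mm for a shift and 2 pi rad for a turn. A row lasts 1/12 s, in which the tool goes at most 41.7 mm and 7.16 degrees, less where a joint would pass 70% of its speed; a pose out of reach is approached as far as the arm can. A call with a number of a shift or a turn outside -1 to 1 is refused whole. A call with a gripper value outside its range is refused whole. The fingers move at their own pace and stop on an object; FORCE is the grip in N (left out, the last holds). Time passes only in rows, so rows that repeat a pose let the fingers close, or fill a call up. It gives the time, the measured TCP pose, the force, the opening and the grip force at its end, in the units of the state.
- status.get_state(): the state, without advancing time (a new reading comes with each control period).
- viewer.grab_frame(name): name is "scene" or "top" or "wrist"; returns the picture (384x512x3 uint8, red, green, blue); there is no depth.
- viewer.camera_params(name): a dict with "fx", "fy", "cx", "cy" (pixels), "rvec" (rotation vector, rad) and "tvec" (3), from world to camera coordinates, as OpenCV has them. Camera axes: x right, y down, z forward; pixel columns grow to the right and rows downward; lengths in m; the calibration is good to about 2 mm. The wrist camera is an equidistant fisheye: a pixel r from the principal point sees the ray r / f radians off the axis. A picture is of the moment at which its call begins: read the wrist's pose just before it. camera_params takes no time and is no camera call; for the wrist camera it gives the pose at the moment of the call.
- ctrl.job_done(): hands the job in; it is judged then, once.
The state is a dict: "clock": time; "qpos": joint angles; "joint_vel": joint speeds; "joint_efforts": joint torques, N m; "eef_pos": TCP position; "tcp_rot": TCP orientation; "ft_force": force on the tool from outside, world axes, zero at the start; "torque": the same for the moment, N m; "opening": finger opening in m; "gripper_force": force on a finger pad.
Only numpy, scipy, OpenCV 4.12 (cv2) and the standard library are available. Lean on these libraries where they do the work, as an engineer would, in place of code of your own. Each camera call takes 0.05 s, during which the arm holds its last target. There are 200 camera calls.

## Task

Load the pin carrier into the test jig with the fingertips, without picking it up: press it down hard against its sprung rails and, while keeping it down, slide it under the bridge and the leaf spring until it is fully home against the end stop. Then push the start button on the tester box all the way down, and let go. Do not lift the carrier out of its channel, and leave the other things on the bench where they are.

Things in the scene. Friction and masses are not known exactly. Their poses are not given: they have to be found in the camera images.
- jig: Blue test jig fixed to the bench, 220 mm long (its x from -115 to +105 mm), 90 mm wide (y). Origin on the table surface. Its x is the direction in which the carrier is slid, z is up. A straight channel runs along it: floor 25 mm above the origin, aluminium side walls 53 mm apart and 18 mm above the floor.
- jig_mouth (a point): Point on the channel floor, on the centre line, under the near edge of the bridge, where the carrier's nose goes in (jig x = 40, y = 0, z = 25 mm). The bridge is a dark steel bar across the channel, x = 40 to 52 mm, with 10.5 mm free height under it and its top 22 mm above the floor.
- jig_home (a point): Point on the channel floor (jig x = 37, y = 0, z = 25 mm) where the carrier's origin lies when fully home, its nose against the end stop. The end stop's face is at jig x = 92 mm, 14 mm high.
- lifter (a joint): How far the two sprung steel rails in the channel floor are pressed down: 0 up (12 mm above the floor, carrier resting on them), 0.012 flush. They stay level, lie from jig x = -96 to +28 mm, push up with 4 N at the top and 9 N when flush. With them up the carrier's nose runs into the bridge; pressed down to the floor it passes under.
- leaf (a joint): Angle (rad) by which the steel leaf spring is lifted: 0 free. 20 mm wide, rooted at the bridge's far edge (jig x = 52 mm), it slopes down along +x to its end at x = 82 mm, about 5 mm above the floor. The carrier's nose lifts it to about 0.1; it then presses on the carrier's top with about 4 N and drags on it.
- carrier: Loose flat black plastic pin carrier, 110 mm (x) x 50 (y) x 8 (z), about 70 g, lying in the jig's channel on the sprung rails, its axes parallel to the jig's. Origin at the centre of its underside. Two rows of brass contacts lie flush in its front half; the first 5 mm of the nose (x = 50 to 55) is only 5 mm high. Flat pressing area behind the ridge: x from -55 to -11 mm.
- carrier_ridge (a point): Centre of the top of the carrier's ridge, which crosses the carrier at its x = -8 mm: 6 mm thick (x from -11 to -5), 40 mm wide, 6.5 mm above the carrier's top. It can be pushed from behind; with the carrier home its front is still 8 mm short of the bridge. Let go at home, the rails raise the carrier's rear by up to about 5 mm; its front stays held down.
- tester: Grey tester box fixed to the bench, 85 x 85 x 45 mm, origin at the centre of its underside. It stands on one side of the jig or on the other.
- start (a joint): Travel of the tester's start button: 0 out, 0.006 fully pressed in; springs back; 5 N at full travel.
- start_top (a point): Centre of the top of the start button, a round black cap 30 mm across on top of the tester, pressed straight down.
- plug_a: Black plug housing 42 mm across, 42 mm high, standing beside the jig; leave it alone. Origin under its centre.
- plug_b: Black plug housing 42 mm across, 36 mm high, standing on the bench; leave it alone. Origin under its centre.
- driver: Screwdriver 170 mm long with a green handle, lying beside the jig; leave it alone.
- tape: Roll of paper tape, 90 mm across, 40 mm high, lying flat; leave it alone. Origin under its centre.
- bottle: Water bottle, 64 mm across, 200 mm high, standing; leave it alone. Origin under its centre.
- cutters: Side cutters with orange handles, 135 mm long, lying on the bench; leave them alone.
Not all that is in view belongs to the job. There is more than one size of the carrier; the one meant has the size given above.

How it is judged (in metres and radians):
On the way, in this order (a step that is already met when the one before it is completed fails the run):
1. the carrier is pressed down to the channel floor, its rails sunk, before it enters the bridge (value of joint lifter above 0.009 m and contact force between the fingers and carrier above 2 N and x of carrier in the frame of jig below 0 m), for 0.1 s.
2. the carrier is home: under the bridge and the leaf spring, against the end stop (within 4 mm) (x of carrier in the frame of jig above 0.033 m and z of carrier in the frame of jig below 0.033 m and angle between carrier's own z axis and vertical below 0.12 rad and value of joint leaf above 0.04 rad and contact force between leaf and carrier above 0.5 N), for 0.2 s.
3. the start button is pushed in, at least 5 of its 6 mm (value of joint start above 0.005 m), for 0.05 s.
At the end, for the whole second after the job is handed in: The carrier lies at rest, flat (within 0.12 rad, origin no more than 8 mm above the channel floor) and within 4 mm of the end stop, under the bridge, with the leaf spring lifted and pressing on it; the start button has been pushed after that and is out again (all of step 2 and linear speed of carrier below 0.01 m/s and value of joint start below 0.002 m); the robot touches nothing.
It fails at once if the carrier is lifted out of its channel (25 mm or more above the raised rails, or tipped over 0.5 rad) (z of carrier in the frame of jig above 0.062 m or angle between carrier's own z axis and vertical above 0.5 rad).
It fails at once if another thing on the bench is moved by more than 30 mm (distance of any of plug_a, plug_b, driver, tape, bottle, cutters from where it was at the start of the episode above 0.03 m).
It also fails if it takes over 51 s, if anything falls off the work surface, if the arm or the gripper's body presses on something with over 40 N, if the wrist force passes 120 N, or if a joint passes its speed limit or range.

## Working session

There is one attempt and no reset: what is moved stays moved. The work goes in short steps, Python scripts to look and compute and a shell command to move; the robot and the scene stay as the last step left them, time stands still between calls to the robot, and variables do not carry over. Pictures are saved under pics/ and viewed, at most 10 in all, crops included, and the job is handed in when it is done.

```bash
mkdir -p pics
python3 - <<'E'
from plant import status, viewer, ctrl
import cv2, numpy as np
for n in ["scene","top"]:
    im=viewer.grab_frame(n); cv2.imwrite(f"pics/{n}0.png",im[:,:,::-1])
a=cv2.imread("pics/scene0.png");b=cv2.imread("pics/top0.png")
cv2.imwrite("pics/s0.png",cv2.resize(a,(800,600),interpolation=2));cv2.imwrite("pics/t0.png",cv2.resize(b,(800,600),interpolation=2))
print(viewer.camera_params("top"),viewer.camera_params("scene"))
s=status.get_state();print(s,ctrl.grasp_offset)
E
```

```text
{'fx': 393.4555833528813, 'fy': 393.4555833528813, 'cx': 256.924007432582, 'cy': 188.47441683855678, 'rvec': array([ 2.03331969, -2.1543341 ,  0.26439109]), 'tvec': array([0.06821231, 0.60798042, 0.97868885])} {'fx': 471.1075650798714, 'fy': 471.1075650798714, 'cx': 252.48568995459175, 'cy': 191.7788897596163, 'rvec': array([ 1.34287937,  2.38701494, -0.74985315]), 'tvec': array([ 0.25043281, -0.3932386 ,  1.87558576])}
{'clock': 0.1, 'qpos': array([-5.38807938e+01,  2.20869320e+01,  3.88043129e-01, -2.48891900e-02,
       -6.84104941e+01, -1.48182720e+01]), 'joint_vel': array([-0.08243342, -0.11455981,  0.26637399,  0.00876804,  0.01867308,
       -0.14582866]), 'joint_efforts': array([-6.06237518e-04, -3.91690457e+01,  1.87935090e+01,  4.23189104e+00,
        1.34394973e-02, -7.83267978e-05]), 'eef_pos': array([ 0.22688209, -0.58179629,  0.22156699]), 'tcp_rot': array([[-9.31743458e-01, -3.63116360e-01, -7.99042138e-04],
       [-3.63117226e-01,  9.31741762e-01,  1.78022250e-03],
       [ 9.80730169e-05,  1.94885663e-03, -9.99998096e-01]]), 'ft_force': array([ 0.30191706,  0.07923387, -0.09321519]), 'torque': array([-0.02027479,  0.01423241,  0.02973896]), 'gripper_force': 0.0, 'opening': 0.08714975456090175} 0.0187
```

View pics/t0.png

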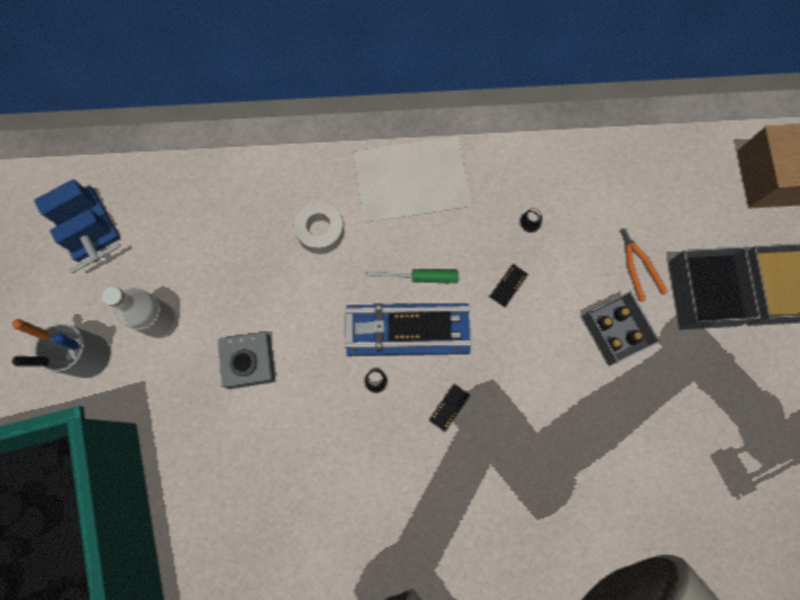

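View pics/s0.png

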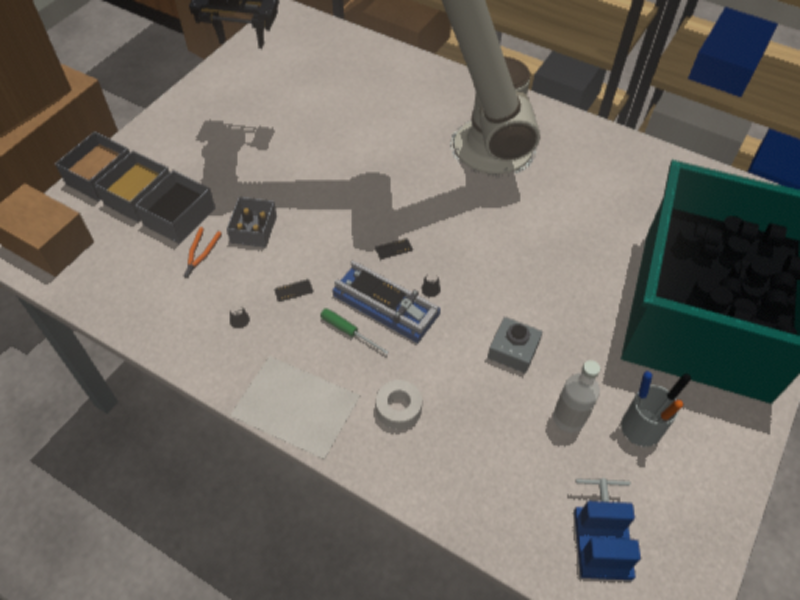

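The top picture shows the jig at (408,330), with its bridge at (380,328) and the end stop at the left, so jig +x points image-left. Three objects could be the carrier:
- (420,325): in the channel behind the bridge and full size (about 110 mm), so it fits the description.
- (508,286) and (450,408): loose on the bench and much smaller.

The tester is at (245,360), plug_a at (375,380) and the driver at (415,275).

```bash
cat > h.py <<'E'
import numpy as np, cv2
from plant import status, viewer, ctrl
def ray(n,uv,P=None):
    P=P or viewer.camera_params(n); R=cv2.Rodrigues(P['rvec'])[0]
    x=(uv[0]-P['cx'])/P['fx']; y=(uv[1]-P['cy'])/P['fy']
    if n=='wrist':
        t=np.hypot(x,y); d=np.array([x/t*np.sin(t),y/t*np.sin(t),np.cos(t)]) if t else np.array([0,0,1.])
    else: d=np.array([x,y,1.])
    return -R.T@P['tvec'], R.T@d
def on(n,uv,z,P=None):
    o,d=ray(n,uv,P); return o+d*(z-o[2])/d[2]
def proj(n,p,P=None):
    P=P or viewer.camera_params(n); R=cv2.Rodrigues(P['rvec'])[0]; c=R@np.array(p)+P['tvec']
    if n=='wrist':
        r=np.hypot(c[0],c[1]); t=np.arctan2(r,c[2]); c=np.array([c[0]/r*t,c[1]/r*t,1])
    else: c=c/c[2]
    return P['fx']*c[0]+P['cx'],P['fy']*c[1]+P['cy']
E
python3 - <<'E'
from h import *
a=cv2.imread("pics/top0.png"); h=cv2.cvtColor(a,cv2.COLOR_BGR2HSV)
m=cv2.inRange(h,(100,110,50),(125,255,255)); m[:180]=0;m[:,:200]=0
m=cv2.morphologyEx(m,cv2.MORPH_CLOSE,np.ones((25,25)))
c=max(cv2.findContours(m,0,1)[0],key=cv2.contourArea)
b=cv2.boxPoints(cv2.minAreaRect(c)); print(b)
for z in(0.0,.02,.025): print(z,[on('top',p,z)[:2].round(4) for p in b])
g=a[205:255,135:180]; print('button px guess',on('top',(242*.64,362*.64),.055))
for nm,p in [('plug_a',(375,380)),('bottle',(165,315)),('driver',(435,275))]: print(nm,on('top',np.array(p)*.64,.02 if nm!='bottle' else 0))
A=cv2.resize(a[185:265,130:320],(800,337),interpolation=cv2.INTER_CUBIC)
s=cv2.imread("pics/scene0.png");B=cv2.resize(s[155:245,200:360],(460,259),interpolation=cv2.INTER_CUBIC)
o=np.zeros((600,800,3),np.uint8);o[:337]=A;o[338:597,:460]=B;cv2.imwrite("pics/crop1.png",o)
E
```

```text
[[222. 195.]
 [300. 195.]
 [300. 226.]
 [222. 226.]]
0.0 [array([0.616 , 0.1328]), array([ 0.6032, -0.09  ]), array([ 0.5142, -0.0825]), array([0.5268, 0.136 ])]
0.02 [array([0.6113, 0.1312]), array([ 0.5987, -0.0875]), array([ 0.5113, -0.0801]), array([0.5237, 0.1344])]
0.025 [array([0.6101, 0.1308]), array([ 0.5975, -0.0869]), array([ 0.5106, -0.0795]), array([0.5229, 0.134 ])]
button px guess [0.51338007 0.31009518 0.055     ]
plug_a [0.47368986 0.0871341  0.02      ]
bottle [0.61589786 0.46453182 0.        ]
driver [ 0.65745552 -0.03085176  0.02      ]
```

View pics/crop1.png

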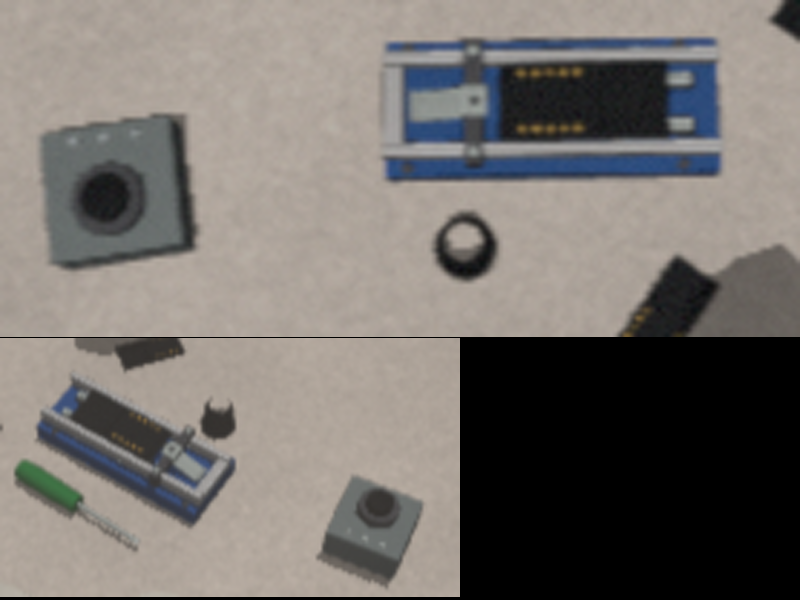

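The crop confirms it: the carrier with brass contacts lies in the channel, nose at crop x≈500, rear at 667, bridge at 466–483. The button is at crop (108,197).

Run:
```python
from h import *
f=lambda u,v,z:on('top',(130+(u+.5)/4.2105-.5,185+(v+.5)/4.2105-.5),z)
TL,TR,BR,BL=[f(*p,.025)[:2] for p in [(387,43),(718,38),(720,175),(387,180)]]
print(TL,TR,BR,BL,np.linalg.norm(TL-TR),np.linalg.norm(TL-BL))
ax=(TL-TR)+(BL-BR); ax/=np.linalg.norm(ax); ay=np.array([-ax[1],ax[0]])
c=(TL+TR+BR+BL)/4; o=c+ax*.005
print('ax',ax,np.degrees(np.arctan2(ax[1],ax[0])),'origin',o)
J=lambda p:(round(float((p[:2]-o)@ax),4),round(float((p[:2]-o)@ay),4))
print('nose',J(f(500,100,.042)),'rear',J(f(667,100,.045)),'bridge near',J(f(483,100,.047)),'far',J(f(466,100,.047)))
print('button',f(108,197,.055),J(f(108,197,.055)))
s=status.get_state(); R=s['tcp_rot']; ty=np.degrees(np.arctan2(R[1,1],R[0,1])); w=np.degrees(np.arctan2(ay[1],ay[0]))
print('turn deg',(w-ty+90)%180-90);
```

```text
[0.61068177 0.13211944] [ 0.60138826 -0.08758838] [ 0.50997301 -0.08116697] [0.51922119 0.13541571] 0.2199042855157544 0.09151996494780379
ax [0.04246016 0.99909816] 87.56648025392855 origin [0.56052836 0.02969044]
nose (0.0295, -0.0027) rear (-0.0784, -0.0005) bridge near (0.0404, -0.0019) far (0.0513, -0.0021)
button [0.51405049 0.30906739 0.055     ] (0.2772, 0.0583)
turn deg 66.27473169563388
```

```bash
python3 -m jog '[[[0.2,0.3,0],0.012,-1],[[0.38,0.6,0],0.024,-1],[[0.55,0.935,0],0.037,-1],[[0.55,0.935,0],0.037,-1],[[0.55,0.935,0],0.037,-1]]' 20
python3 -m jog '[[[0.2,0.3,0],0.012,-1],[[0.38,0.6,0],0.024,-1],[[0.55,0.935,0],0.037,-1],[[0.55,0.935,0],0.037,-1],[[0.55,0.935,0],0.037,-1]]'
python3 -m jog '[[[0.2,0.3,0],0.012,-1],[[0.38,0.6,0],0.024,-1],[[0.55,0.935,0],0.037,-1],[[0.55,0.935,0],0.037,-1],[[0.55,0.935,0],0.037,-1]]'
python3 -m jog '[[[0.2,0.3,0],0.012,-1],[[0.38,0.6,0],0.024,-1],[[0.55,0.935,0],0.037,-1],[[0.55,0.935,0],0.037,-1],[[0.55,0.935,0],0.037,-1]]'
python3 -m jog '[[[0.2,0.3,0],0.012,-1],[[0.38,0.6,0],0.024,-1],[[0.55,0.935,0],0.036,-1],[[0.55,0.935,0],0.036,-1],[[0.55,0.935,0],0.036,-1]]'
python3 - <<'E'
from h import *
P=viewer.camera_params('wrist'); im=viewer.grab_frame('wrist')[:,:,::-1]; cv2.imwrite('pics/w1.png',im)
import pickle; pickle.dump(P,open('P1.pkl','wb'))
cv2.imwrite('pics/w1b.png',cv2.resize(im,(800,600),interpolation=2))
s=status.get_state();print(s['eef_pos'],s['tcp_rot'],s['opening'],s['qpos'],P)
o=np.array([.5605,.0297]);ax=np.array([.0425,.9991])
for x,z in [(-.115,.025),(-.045,.045),(-.033,.0515),(.03,.042),(.04,.047)]: q=o+ax*x; print(x,np.array(proj('wrist',[*q,z],P))*1.5625)
E
```

```text
clock: 0.52
eef_pos: [0.294, -0.4681, 0.2227]
tcp_rot: [[-0.821, -0.571, 0.0], [-0.571, 0.821, 0.0], [-0.0, 0.0, -1.0]]
ft_force: [0.8, 0.1, -0.3]
opening: 0.0612
gripper_force: 0.0
clock: 0.93
eef_pos: [0.3599, -0.3571, 0.2226]
tcp_rot: [[-0.668, -0.744, 0.0], [-0.744, 0.668, -0.0], [0.0, -0.0, -1.0]]
ft_force: [-0.8, 0.1, 0.9]
opening: 0.0281
gripper_force: 0.0
clock: 1.35
eef_pos: [0.4259, -0.2455, 0.2224]
tcp_rot: [[-0.48, -0.877, -0.0], [-0.877, 0.48, -0.0], [0.0, 0.0, -1.0]]
ft_force: [-0.3, -0.1, -0.6]
opening: 0.0016
gripper_force: 0.0
clock: 1.77
eef_pos: [0.4918, -0.1338, 0.2221]
tcp_rot: [[-0.266, -0.964, -0.001], [-0.964, 0.266, -0.0], [0.0, 0.001, -1.0]]
ft_force: [-0.1, -1.0, 0.0]
opening: 0.0007
gripper_force: 0.0
clock: 2.18
eef_pos: [0.5577, -0.0221, 0.2218]
tcp_rot: [[-0.044, -0.999, -0.001], [-0.999, 0.044, -0.001], [0.001, 0.001, -1.0]]
ft_force: [-0.2, 0.0, -0.4]
opening: 0.0007
gripper_force: 0.0
[ 0.55684952 -0.02300484  0.22192513] [[-4.54796679e-02 -9.98963778e-01 -1.72331184e-03]
 [-9.98965040e-01  4.54807480e-02 -5.92787911e-04]
 [ 6.70551163e-04  1.69456848e-03 -9.99998339e-01]] 0.0006264115537445323 [ 1.43013140e+01  1.55409360e+01 -9.19310474e+00  9.37405927e-03
 -6.53700281e+01 -1.69119537e+01] {'fx': 297.3186396354542, 'fy': 297.3186396354542, 'cx': 254.47395814964625, 'cy': 188.967385687781, 'rvec': array([-0.06811687, -3.10353163, -0.45217947]), 'tvec': array([ 0.55803429, -0.03724779,  0.39031422])}
-0.115 [396.67315165 179.98095558]
-0.045 [396.8072959  274.78258996]
-0.033 [396.83359514 292.53325394]
0.03 [396.96232621 364.02923436]
0.04 [396.98579816 377.79924567]
```

View pics/w1b.png

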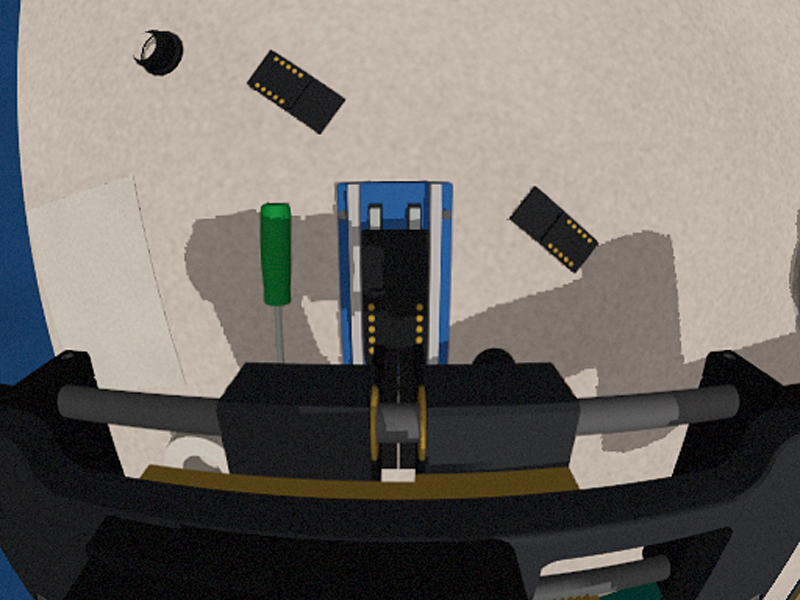

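The wrist view shows the fingers centred over the channel (jig centre line u≈396, predicted 397). The carrier's rear edge is at row 229, the contacts at rows 305–350, and the estimates agree to about 2 mm. Next I descend.

```bash
python3 -m jog '[[[0.01,0,-0.25],0,-1],[[0.01,0,-0.5],0,-1],[[0.01,0,-0.75],0,-1],[[0.01,0,-1],0,-1],[[0.01,0,-1],0,-1]]'
python3 -m jog '[[[0,0,-0.15],0,-1],[[0,0,-0.3],0,-1],[[0,0,-0.4],0,-1],[[0,0,-0.4],0,-1],[[0,0,-0.4],0,-1]]'
python3 -m jog '[[[0,0,-0.03],0,-1],[[0,0,-0.06],0,-1],[[0,0,-0.09],0,-1],[[0,0,-0.12],0,-1],[[0,0,-0.12],0,-1]]'
```

```text
clock: 2.65
eef_pos: [0.5528, -0.0247, 0.0969]
tcp_rot: [[-0.049, -0.999, -0.013], [-0.999, 0.049, -0.002], [0.002, 0.013, -1.0]]
ft_force: [0.3, -0.2, -1.1]
opening: 0.0005
gripper_force: 0.0
clock: 3.07
eef_pos: [0.5585, -0.0228, 0.0557]
tcp_rot: [[-0.045, -0.999, 0.001], [-0.999, 0.045, -0.0], [0.0, -0.001, -1.0]]
ft_force: [0.2, 0.3, 0.4]
opening: -0.0003
gripper_force: 0.0
clock: 3.48
eef_pos: [0.559, -0.0214, 0.0405]
tcp_rot: [[-0.042, -0.999, 0.001], [-0.999, 0.042, -0.0], [0.0, -0.001, -1.0]]
ft_force: [0.7, -2.0, 4.9]
opening: 0.0008
gripper_force: 2.3
```

```bash
python3 -m jog '[[[0,0,-0.02],0,-1],[[0,0,-0.04],0,-1],[[0,0,-0.06],0,-1],[[0,0,-0.075],0,-1],[[0,0,-0.075],0,-1]]'
python3 -m jog '[[[0,0,-0.01],0,-1],[[0,0,-0.01],0,-1],[[0,0,-0.01],0,-1],[[0,0,-0.01],0,-1],[[0,0,-0.01],0,-1]]'
```

```text
clock: 3.9
eef_pos: [0.559, -0.0214, 0.0334]
tcp_rot: [[-0.041, -0.999, 0.001], [-0.999, 0.041, -0.001], [0.001, -0.001, -1.0]]
ft_force: [-2.5, -0.7, 14.2]
opening: 0.0002
gripper_force: 6.7
clock: 4.32
eef_pos: [0.559, -0.0214, 0.0333]
tcp_rot: [[-0.041, -0.999, 0.002], [-0.999, 0.041, -0.001], [0.001, -0.002, -1.0]]
ft_force: [-5.5, -0.5, 20.2]
opening: 0.0003
gripper_force: 9.9
```

```bash
python3 -m jog '[[[0.002,0.04,0],0,-1],[[0.004,0.08,0],0,-1],[[0.006,0.12,0],0,-1],[[0.007,0.16,0],0,-1],[[0.0085,0.2,0],0,-1]]'
python3 -m jog '[[[0.002,0.04,0],0,-1],[[0.004,0.08,0],0,-1],[[0.005,0.12,0],0,-1],[[0.005,0.12,0],0,-1],[[0.005,0.12,0],0,-1]]'
python3 - <<'E'
from h import *
import pickle
P=viewer.camera_params('wrist'); im=viewer.grab_frame('wrist')[:,:,::-1]
cv2.imwrite('pics/w2.png',im)
t=viewer.grab_frame('top')[:,:,::-1]; cv2.imwrite('pics/top2.png',t)
o=np.zeros((600,800,3),np.uint8); o[:300,:400]=cv2.resize(im,(400,300))
o[:300,400:]=cv2.resize(im[100:280,140:380],(400,300),interpolation=2)
o[305:600,:700]=cv2.resize(t[185:244,180:320],(700,295),interpolation=2); cv2.imwrite('pics/c2.png',o)
E
```

```text
clock: 4.73
eef_pos: [0.5615, 0.0013, 0.0334]
tcp_rot: [[-0.041, -0.999, 0.004], [-0.999, 0.041, -0.002], [0.002, -0.005, -1.0]]
ft_force: [-0.2, -7.9, 15.7]
opening: 0.0004
gripper_force: 7.8
clock: 5.15
eef_pos: [0.5622, 0.0164, 0.0334]
tcp_rot: [[-0.041, -0.999, 0.005], [-0.999, 0.041, -0.001], [0.001, -0.005, -1.0]]
ft_force: [-1.0, -5.2, 15.7]
opening: 0.0002
gripper_force: 8.0
```

View pics/c2.png

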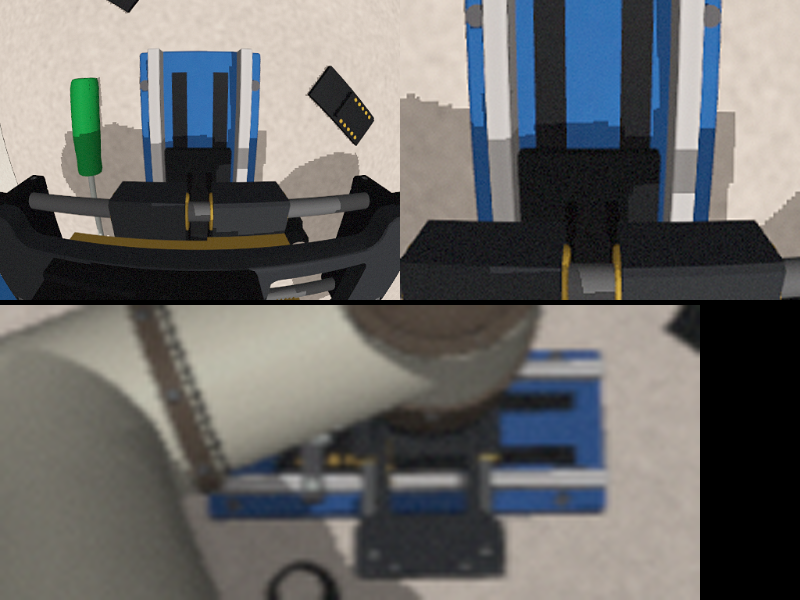

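The rails are sunk and the carrier is moving with the fingers. Its nose is already under the bridge and its rear edge is at crop row 148. I keep sliding.

```bash
python3 -m jog '[[[0.002,0.04,0],0,-1],[[0.004,0.08,0],0,-1],[[0.005,0.12,0],0,-1],[[0.006,0.15,0],0,-1],[[0.006,0.15,0],0,-1]]'
python3 -m jog '[[[0,0.02,0],0,-1],[[0,0.03,0],0,-1],[[0.001,0.04,0],0,-1],[[0.002,0.05,0],0,-1],[[0.002,0.05,0],0,-1]]'
python3 - <<'E'
from h import *
P=viewer.camera_params('wrist'); im=viewer.grab_frame('wrist')[:,:,::-1].copy()
cv2.imwrite('pics/w3.png',im)
ims=[(im,P)]
o=np.array([.5605,.0297]);ax=np.array([.0425,.9991])
for x in (-.018,-.028): print(x,proj('wrist',[*(o+ax*x),.033],P))
h=im.max(2)
u=int(proj('wrist',[*(o-ax*.03),.033],P)[0]); print(u,[(v,int(h[v,u-3:u+4].mean())) for v in range(150,235,3)])
E
```

```text
clock: 5.67
eef_pos: [0.5625, 0.0333, 0.0334]
tcp_rot: [[-0.04, -0.999, 0.003], [-0.999, 0.04, -0.003], [0.003, -0.004, -1.0]]
ft_force: [-0.7, -10.3, 17.7]
opening: 0.0002
gripper_force: 10.0
clock: 6.08
eef_pos: [0.5623, 0.0382, 0.0333]
tcp_rot: [[-0.041, -0.999, 0.002], [-0.999, 0.041, -0.004], [0.004, -0.002, -1.0]]
ft_force: [-0.7, -14.4, 17.1]
opening: 0.0006
gripper_force: 10.4
-0.018 (np.float64(257.6462644237354), np.float64(194.17859159251077))
-0.028 (np.float64(257.7373821304716), np.float64(177.24181466961082))
257 [(150, 181), (153, 181), (156, 180), (159, 179), (162, 178), (165, 178), (168, 179), (171, 180), (174, 183), (177, 117), (180, 110), (183, 18), (186, 24), (189, 24), (192, 25), (195, 23), (198, 26), (201, 21), (204, 25), (207, 28), (210, 22), (213, 22), (216, 27), (219, 23), (222, 23), (225, 25), (228, 23), (231, 26), (234, 27)]
```

```bash
python3 -m jog '[[[0,0.015,0],0,-1],[[0,0.03,0],0,-1],[[0.001,0.04,0],0,-1],[[0.001,0.05,0],0,-1],[[0.001,0.05,0],0,-1]]'
python3 -m jog '[[[0,0.01,0],0,-1],[[0,0.02,0],0,-1],[[0.001,0.025,0],0,-1],[[0.001,0.025,0],0,-1],[[0.001,0.025,0],0,-1]]'
cat > m.py <<'E'
from h import *
P=viewer.camera_params('wrist'); im=viewer.grab_frame('wrist')
o=np.array([.5605,.0297]);ax=np.array([.0425,.9991]); h=im.max(2)
u=int(proj('wrist',[*(o-ax*.025),.033],P)[0])
v=next(v for v in range(150,300) if h[v:v+3,u-3:u+4].mean()<60)
for z in(.033,.038): q=on('wrist',(u,v-.5),z,P)[:2]; print(v,z,'rear',(q-o)@ax)
E
python3 m.py
```

```text
clock: 6.55
eef_pos: [0.5623, 0.0442, 0.0334]
tcp_rot: [[-0.041, -0.999, 0.002], [-0.999, 0.041, -0.004], [0.004, -0.002, -1.0]]
ft_force: [-1.1, -13.1, 17.4]
opening: 0.0006
gripper_force: 10.5
clock: 6.97
eef_pos: [0.5624, 0.0459, 0.0333]
tcp_rot: [[-0.041, -0.999, 0.001], [-0.999, 0.041, -0.006], [0.006, -0.001, -1.0]]
ft_force: [1.2, -18.6, 17.4]
opening: 0.0005
gripper_force: 12.6
180 0.033 rear -0.018941829628145144
180 0.038 rear -0.02023126967534446
```

```bash
python3 -m jog '[[[0,0.01,0],0,-1],[[0,0.02,0],0,-1],[[0,0.025,0],0,-1],[[0,0.025,0],0,-1],[[0,0.025,0],0,-1]]'
python3 m.py
```

```text
clock: 7.43
eef_pos: [0.5622, 0.0462, 0.0333]
tcp_rot: [[-0.041, -0.999, -0.0], [-0.999, 0.041, -0.009], [0.009, -0.0, -1.0]]
ft_force: [3.8, -28.4, 16.8]
opening: 0.0004
gripper_force: 17.4
180 0.033 rear -0.01855524124385059
180 0.038 rear -0.01982722184449332
```

The carrier is against the stop: the push rose to 28 N without motion, and the rear edge is at -18.6 mm against -18 expected. I relax the push a little and lift straight up.

```bash
python3 -m jog '[[[0,-0.015,0],0,-1],[[0,-0.015,0.02],0,-1],[[0,-0.02,0.05],0,-1],[[0,-0.02,0.1],0,-1],[[0,-0.02,0.15],0,-1]]'
python3 -m jog '[[[0,-0.02,0.2],0,-1],[[0,-0.02,0.4],0,-1],[[0,-0.02,0.6],0,-1],[[0,-0.02,0.7],0,-1],[[0,-0.02,0.7],0,-1]]'
python3 - <<'E'
from h import *
P=viewer.camera_params('wrist'); im=viewer.grab_frame('wrist')[:,:,::-1].copy()
s=viewer.grab_frame('scene')[:,:,::-1]
o=np.zeros((600,800,3),np.uint8); o[:300,:400]=cv2.resize(im[80:290,120:400],(400,300),interpolation=2)
o[300:,:534]=cv2.resize(s[155:245,200:280],(534,300),interpolation=2) if 0 else cv2.resize(s[155:245,200:360],(534,300),interpolation=2); cv2.imwrite('pics/c4.png',o)
E
python3 m.py
```

```text
clock: 7.9
eef_pos: [0.5594, 0.0486, 0.0469]
tcp_rot: [[-0.045, -0.999, -0.004], [-0.999, 0.045, -0.002], [0.002, 0.004, -1.0]]
ft_force: [0.5, -0.1, -0.1]
opening: 0.0002
gripper_force: 0.0
clock: 8.32
eef_pos: [0.563, 0.0492, 0.1353]
tcp_rot: [[-0.042, -0.999, 0.007], [-0.999, 0.042, 0.002], [-0.002, -0.006, -1.0]]
ft_force: [-0.1, 0.2, -0.2]
opening: 0.0005
gripper_force: 0.0
151 0.033 rear -0.016782190218747196
151 0.038 rear -0.01759558688405351
```

View pics/c4.png

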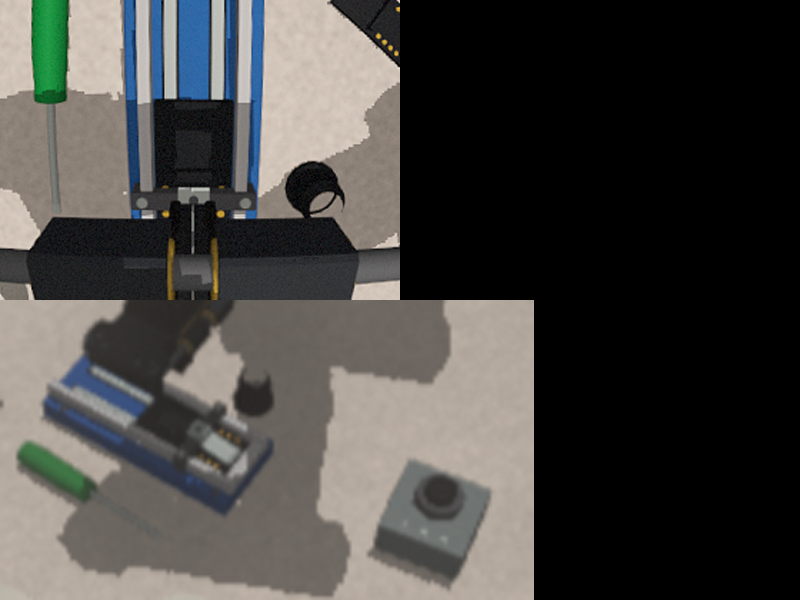

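The contacts now show beyond the bridge under the lifted leaf, the nose is at the end stop, and the rear edge is at crop row 100. Next is the button.

```bash
python3 -m jog '[[[-0.04,0.2,0],0,-1],[[-0.08,0.4,0],0,-1],[[-0.11,0.6,0],0,-1],[[-0.136,0.722,0],0,-1],[[-0.136,0.722,0],0,-1]]'
python3 -m jog '[[[-0.04,0.2,0],0,-1],[[-0.08,0.4,0],0,-1],[[-0.11,0.6,0],0,-1],[[-0.136,0.722,0],0,-1],[[-0.136,0.722,0],0,-1]]'
python3 - <<'E'
from h import *
a=ray('top',(155.15,231.4));b=ray('scene',(331.6,212.7))
A=np.c_[a[1],-b[1]];t=np.linalg.lstsq(A,b[0]-a[0],rcond=None)[0];p,q=a[0]+a[1]*t[0],b[0]+b[1]*t[1];print(p,q)
P=viewer.camera_params('wrist'); im=viewer.grab_frame('wrist')[:,:,::-1].copy()
print(np.array(proj('wrist',[.514,.309,.055],P))*1.5625,status.get_state()['eef_pos'])
cv2.imwrite('pics/w5.png',cv2.resize(im,(800,600),interpolation=2))
E
```

```text
clock: 8.88
eef_pos: [0.5436, 0.137, 0.1302]
tcp_rot: [[-0.04, -0.999, -0.003], [-0.999, 0.04, -0.001], [0.001, 0.003, -1.0]]
ft_force: [-0.4, -0.6, -0.6]
opening: 0.0005
gripper_force: 0.0
clock: 9.3
eef_pos: [0.5278, 0.2233, 0.1308]
tcp_rot: [[-0.04, -0.999, -0.001], [-0.999, 0.04, -0.001], [0.001, 0.001, -1.0]]
ft_force: [-0.3, -0.1, -0.0]
opening: 0.0004
gripper_force: 0.0
[0.51403719 0.30930137 0.05532413] [0.5139753  0.30942382 0.05534553]
[426.02850745 439.9182495 ] [0.52781748 0.22207195 0.13084711]
```

View pics/w5.png

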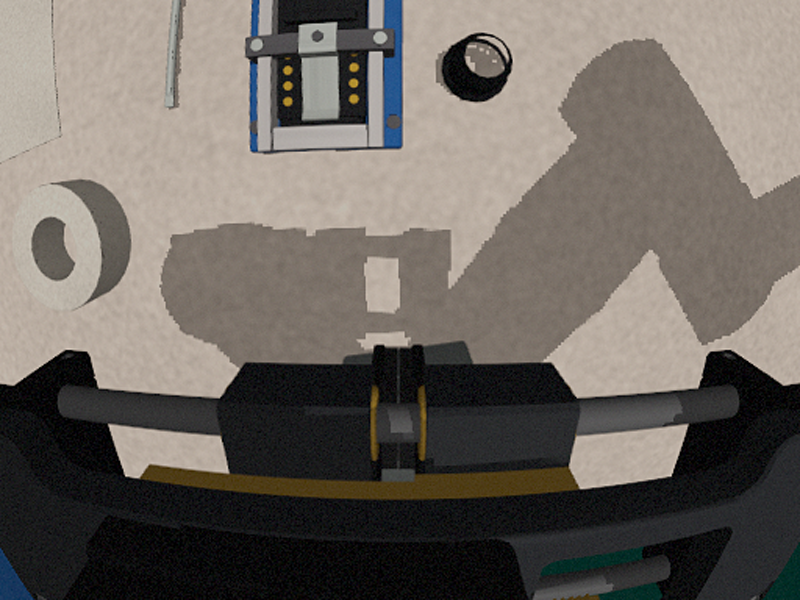

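The wrist picture shows the carrier nose flush with the end stop at (320,125), with the leaf on top. Triangulating the button from two views gives (0.514, 0.309, 0.055).

```bash
python3 -m jog '[[[-0.03,0.2,0],0,-1],[[-0.06,0.4,0],0,-1],[[-0.09,0.6,0],0,-1],[[-0.114,0.72,0],0,-1],[[-0.114,0.72,0],0,-1]]'
python3 -m jog '[[[0,0,-0.2],0,-1],[[0,0,-0.4],0,-1],[[0,0,-0.55],0,-1],[[0,0,-0.55],0,-1],[[0,0,-0.55],0,-1]]'
python3 -m jog '[[[0,0,-0.03],0,-1],[[0,0,-0.06],0,-1],[[0,0,-0.09],0,-1],[[0,0,-0.1],0,-1],[[0,0,-0.1],0,-1]]'
```

```text
clock: 9.77
eef_pos: [0.5146, 0.3093, 0.1314]
tcp_rot: [[-0.041, -0.999, -0.0], [-0.999, 0.041, -0.0], [0.0, 0.0, -1.0]]
ft_force: [0.7, -0.1, 0.2]
opening: 0.0004
gripper_force: 0.0
clock: 10.18
eef_pos: [0.5145, 0.3064, 0.0659]
tcp_rot: [[-0.044, -0.999, -0.002], [-0.999, 0.044, -0.003], [0.003, 0.002, -1.0]]
ft_force: [-0.6, -1.6, 3.4]
opening: 0.0003
gripper_force: 1.1
clock: 10.6
eef_pos: [0.5156, 0.3074, 0.0609]
tcp_rot: [[-0.041, -0.999, 0.003], [-0.999, 0.041, -0.0], [0.0, -0.003, -1.0]]
ft_force: [-9.9, -7.4, 31.4]
opening: 0.0005
gripper_force: 15.7
```

The fingers bottomed out at z=0.061 with 31 N. I release slowly and read the force against height, to confirm it was the full travel rather than the bezel.

```bash
python3 -m jog '[[[0,0,0.04],0,-1],[[0,0,0.04],0,-1],[[0,0,0.04],0,-1],[[0,0,0.04],0,-1],[[0,0,0.04],0,-1]]' | egrep 'eef|ft_'
python3 -m jog '[[[0,0,0.015],0,-1],[[0,0,0.015],0,-1],[[0,0,0.015],0,-1],[[0,0,0.015],0,-1],[[0,0,0.015],0,-1]]' | egrep 'eef|ft_'
python3 -m jog '[[[0,0,0.015],0,-1],[[0,0,0.015],0,-1],[[0,0,0.015],0,-1],[[0,0,0.015],0,-1],[[0,0,0.015],0,-1]]' | egrep 'eef|ft_'
python3 -m jog '[[[0,0,0.025],0,-1],[[0,0,0.025],0,-1],[[0,0,0.025],0,-1],[[0,0,0.025],0,-1],[[0,0,0.025],0,-1]]' | egrep 'eef|ft_'
python3 -m jog '[[[0,0,0.025],0,-1],[[0,0,0.025],0,-1],[[0,0,0.025],0,-1],[[0,0,0.025],0,-1],[[0,0,0.025],0,-1]]' | egrep 'eef|ft_'
```

```text
eef_pos: [0.5158, 0.308, 0.0613]
ft_force: [-2.0, -3.2, 12.3]
eef_pos: [0.5157, 0.308, 0.0614]
ft_force: [1.4, -2.2, 6.7]
eef_pos: [0.5152, 0.3084, 0.0625]
ft_force: [2.4, -0.6, 3.9]
eef_pos: [0.5147, 0.3083, 0.0652]
ft_force: [0.8, 1.8, 1.8]
eef_pos: [0.5142, 0.3076, 0.0678]
ft_force: [0.7, -0.8, -0.3]
```

The spring falls from about 5 N at 61 mm to zero at 67 mm, so the full 6 mm of travel was reached. I retreat, check and hand in.

```bash
python3 -m jog '[[[0,0,0.2],0,-1],[[0,0,0.4],0,-1],[[0,0,0.6],0,-1],[[0,0,0.7],0,-1],[[0,0,0.7],0,-1]]'
python3 -m jog '[[[0,0,0],0,-1],[[0,0,0],0,-1],[[0,0,0],0,-1],[[0,0,0],0,-1],[[0,0,0],0,-1]]' | egrep 'eef|ft_|clock'
python3 -c "
from plant import ctrl
print(ctrl.job_done())"
```

```text
clock: 13.1
eef_pos: [0.5161, 0.3091, 0.1557]
tcp_rot: [[-0.042, -0.999, 0.005], [-0.999, 0.042, 0.004], [-0.004, -0.005, -1.0]]
ft_force: [0.3, 0.3, 0.4]
opening: 0.0008
gripper_force: 0.0
clock: 13.52
eef_pos: [0.5144, 0.3077, 0.1513]
ft_force: [-0.1, 0.4, -0.1]
the job is handed in; nothing more can be done
None
```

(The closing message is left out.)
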